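# Hang the lift-off door on the test enclosure

## Robot

A 6-joint arm with a two-finger parallel gripper is mounted at the origin on the work surface. World frame = base frame: x ahead of the robot, y to its left, z up, the work surface at z = 0. Lengths are in mm, angles in rad, forces in N, time in s.
With the tool pointing down it reaches from about 300 to 775 mm from the base axis. Payload 14.6 kg.
Tool frame: the origin (TCP) lies midway between the tips of the shut fingers; the grasp point (between the pads) lies 19 mm behind it; z points along the fingers, y is the line along which they close (so a half turn about z gives the same grasp; the last joint's range is limited). The gripper opens to 94 mm and grips with 3 to 60 N. Pads are 16 mm wide; open, the fingers measure 119 mm over their backs; the gripper's body (75 mm by 177 mm) begins 78 mm behind the grasp point.
Start: joints at [1.053, 0.3, 1.521, -0, 1.321, -0.067], TCP at [239.623, 495.045, 205.446] pointing down, gripper open.
Joint ranges: [-3.03, 3.03], [-0.79, 2.21], [0.23, 2.52], [-1.04, 4.18], [0, 3.07], [-2.55, 2.55]. Speed limits (rad/s): [2.22, 2.22, 2.57, 3.14, 3.14, 3.14].

## Interface

Orientations are given as [roll, pitch, yaw] about the fixed x, y, z axes, in that order (R = Rz(yaw) Ry(pitch) Rx(roll)).
In Python, from cell import manip, camera gives the robot as it stands.
- The arm moves only by the tool move_arm, never from a script. Its arguments are lists of equal length, an entry for each row: "dp": the shift along the world's x, y, z in mm, a list of three; "rotation": the turn, a rotation vector about the world's x, y, z in rad, a list of three; "hand": the opening, from 0 (shut) to 1 (fully open). A call has 1 to 10 rows; each row shifts and turns the commanded pose from where the row before left it; what a row does not reach is not made up. A row lasts 1/8 s, in which the tool goes at most 62.5 mm and 10.7 degrees, less where a joint would pass 70% of its speed; a pose out of reach is approached as far as the arm can. A call with a gripper value outside its range is refused whole. The fingers move at their own pace and stop on an object; "newtons" is the grip in N (left out, the last holds). Time passes only in rows, so rows that do not move let the fingers close. It gives the time, the measured TCP pose, the force, the opening and the grip force at its end, in the units of the state.
- manip.read_state(): the state, without advancing time (a new reading comes with each control period).
- camera(name): name is "scene" or "side" or "wrist"; returns a dict with "image" (420x560x3 uint8, red, green, blue), "fx", "fy", "cx", "cy" (pixels), "R" (3x3) and "t" (3): a world point X has camera coordinates R X + t; the wrist camera has in their place "mount" (4x4, takes a point from camera to tool coordinates, whose origin is the TCP and whose axes are the flange's). Camera axes: x right, y down, z forward; pixel columns grow to the right and rows downward; lengths in mm; the calibration is good to about 2 mm. The wrist camera is an equidistant fisheye: a pixel r from the principal point sees the ray r / f radians off the axis. A picture is of the moment at which its call begins: read the wrist's pose just before it. There is no depth.
- manip.sign_off(): hands the job in; it is judged then, once.
The state is a dict: "clock": time; "joints": joint angles; "qd": joint speeds; "effort": joint torques, N m; "eef_pos": TCP position; "eef_rot": TCP orientation; "wrist_force": force on the tool from outside, world axes, zero at the start; "moment": the same for the moment, N m; "finger_gap": finger opening in mm; "finger_force": force on a finger pad.
Only numpy, scipy, OpenCV 4.12 (cv2) and the standard library are available. Lean on these libraries where they do the work, as an engineer would, in place of code of your own. Each camera call takes 0.05 s, during which the arm holds its last target. There are 200 camera calls.

## Task

Take the black lift-off door out of the card rack by its grip tab and hang it on the grey test enclosure: standing wide open, lowered so that both knuckles drop over the two hinge pins and sit fully home. Then swing it shut against the rubber stop and let go. Work gently at the hinge - feel for the pins, never force, knock or drop the door onto them - and leave everything else on the bench where it is.

Things in the scene. Friction and masses are not known exactly. Their poses are not given: they have to be found in the camera images.
- enclosure: Fixed grey metal box 160 (x) x 170 (y) mm, top 150 mm above the bench, on a base plate; origin at bench level under the box's centre, z up. Open front faces -x (plane x = -80). A rigid aluminium hinge post in front of its +y end bears two upright steel pins, one exactly above the other, on one vertical axis nominally at x = -114, y = 70 mm, really up to 6 mm off (see hinge_nominal).
- hinge_nominal (a point): Point on the NOMINAL pin axis, level with the upper shelf top, 115 mm above the bench; axes as the enclosure. The post was clamped by eye in slots: the true pin axis lies anywhere within +-6 mm of this in local x and, independently, in local y; new each time, not reported, firm in use. With the door fully home its upper_knuckle is at this height.
- lower_nominal (a point): Same nominal axis at the lower shelf top, 40 mm above the bench. Both pins: diameter 8, 18 mm tall, the last 1.5 mm slimmer (6 mm) (tops 58 and 133 mm above the bench), on shelves 14 mm wide that reach 6 mm past the axis toward -x. The post itself (24 mm wide, top 132 mm above the bench) is on the box side (+x), 8 mm thick, its face 18.5 mm from the pin axis.
- stop_mid (a point): Middle of the face of the black rubber door stop, an upright strip 16 mm wide and 120 mm tall on the enclosure's front at its -y end; the face looks to enclosure -x and is 29 mm in front of the box. The shut door's inner face lies against it. Axes as the enclosure.
- door: Loose black plastic door, about 0.25 kg, centre of mass near x = 65. Origin on the knuckle axis, level with the panel's lower edge; z up, x from knuckles to free edge, +y is the inner face. Panel x 12..132, y -4..4, z 0..130 mm. Two square knuckle blocks 20 x 20 x 20 mm centred on x = y = 0, at z 20..40 and 95..115, through holes 10 mm. Stands upright in the rack at the start.
- grip (a point): Point in the door's grip tab at door x = 65, y = 0, z = 158 mm; tab 12 mm thick (door y), 50 mm long (door x), its top 17 mm above this point. Axes as the door.
- upper_knuckle (a point): Centre of the underside of the upper knuckle, on the knuckle axis, 95 mm above the door's lower edge. Axes as the door. Hung fully home, the door's lower edge is 20 mm above the bench and the knuckles rest on the shelves.
- lower_knuckle (a point): Centre of the underside of the lower knuckle, on the knuckle axis, 20 mm above the door's lower edge. Axes as the door.
- free_edge (a point): Point in the panel's mid-thickness at door x = 126, z = 65 mm, near the free edge; the faces are 4 mm from it. Axes as the door. Shut: door x points along enclosure -y, inner face to the box. It opens clockwise seen from above (90 degrees open: door x along enclosure -x), turns freely on the greased pins.
- rack: Fixed grey card rack, origin at bench level under the middle of the door's slot. Base 120 x 120 x 10 mm, from y = -90 to +30 mm. The door's slot runs along local x (100 mm long) at y = 0, 11 mm wide; rail tops 35 mm and slot floor 10 mm above the bench. A narrower slot at y = -65 mm holds a circuit board.
- board: Bystander: loose green circuit board 90 x 4 x 60 mm standing in the rack's other slot; origin at the middle of its lower edge.
- spool: Bystander: white solder spool, 52 mm across, 32 mm tall; origin at centre of underside.
- screwdriver: Bystander: screwdriver lying on the bench along its local x.
- tray: Bystander: black parts tray 80 x 110 x 30 mm; origin at centre of underside.
- jar: Bystander: small jar, 48 mm across, 70 mm tall; origin at centre of underside.
- potentiometer: Bystander: small potentiometer, 30 mm tall, shaft up; origin at centre of underside.
Mind the look-alikes: they are no part of the job. What is shaped like the door but blue or purple is not meant.

How it is judged (in metres and radians):
On the way, in this order (a step that is already met when the one before it is completed fails the run):
1. the door is lifted out of the rack, upright (z of door in the frame of rack above 0.045 m and angle between door's own z axis and vertical below 0.25 rad), for 0.1 s.
2. the door hangs fully home on both pins while standing at least 45 degrees open (x of upper_knuckle in the frame of hinge_nominal between -0.009 and 0.009 m and y of upper_knuckle in the frame of hinge_nominal between -0.009 and 0.009 m and z of upper_knuckle in the frame of hinge_nominal between -0.004 and 0.004 m and angle between door's own z axis and vertical below 0.06 rad and angle between the x axis of door and the y axis of enclosure, either way round above 0.785 rad), for 0.3 s.
At the end, for the whole second after the job is handed in: The door hangs upright (within 0.06 rad) with its upper knuckle within 4 mm of the fully home height and on the pins (within 9 mm of nominal in each horizontal direction, which covers the 6 mm slots), its panel shut within about 6 mm of the rubber stop, at rest (x of upper_knuckle in the frame of hinge_nominal between -0.009 and 0.009 m and y of upper_knuckle in the frame of hinge_nominal between -0.009 and 0.009 m and z of upper_knuckle in the frame of hinge_nominal between -0.004 and 0.004 m and angle between door's own z axis and vertical below 0.06 rad and x of free_edge in the frame of stop_mid between -0.01 and 0.003 m and angle between the x axis of door and the y axis of enclosure, either way round below 0.15 rad and linear speed of door below 0.02 m/s and angular speed of door below 0.15 rad/s); the robot touches nothing.
It fails at once if the door, or the robot, pressed or knocked against the enclosure or its hinge with more than 30 N (contact force between any of door, the arm, the fingers and enclosure above 30 N).
It fails at once if a bystander was moved by more than 20 mm (distance of any of board, spool, screwdriver, tray, jar, potentiometer from where it was at the start of the episode above 0.02 m).
It also fails if it takes over 54 s, if anything falls off the work surface, if the arm or the gripper's body presses on something with over 40 N, if the wrist force passes 120 N, or if a joint passes its speed limit or range.

## Working session

There is one attempt and no reset: what is moved stays moved. The work goes in short steps, Python scripts to look and compute and a tool call to move; the robot and the scene stay as the last step left them, time stands still between calls to the robot, and variables do not carry over. Pictures are saved under pics/ and viewed, at most 10 in all, crops included, and the job is handed in when it is done.

Besides the shell and the picture viewer there is one more tool, called after "Emit:" in YAML: its name, and indented under it one key for each argument. move_arm: Moves the arm, as the interface text tells. Its arguments: {"type":"object","properties":{"dp":{"type":"array","items":{"type":"array","items":{"type":"number"}}},"rotation":{"type":"array","items":{"type":"array","items":{"type":"number"}}},"hand":{"type":"array","items":{"type":"number"}},"newtons":{"type":"number"}},"required":["dp","rotation","hand"]}

```bash
mkdir -p pics
cat > h.py <<'E'
import numpy as np, cv2
from cell import manip, camera
def save(c,n): cv2.imwrite('pics/'+n,c['image'][:,:,::-1])
def ray(c,uv):
    R=np.array(c['R']);t=np.array(c['t']).ravel()
    d=R.T@np.array([(uv[0]-c['cx'])/c['fx'],(uv[1]-c['cy'])/c['fy'],1.])
    return -R.T@t,d/np.linalg.norm(d)
def plane(c,uv,z):
    o,d=ray(c,uv); return o+d*(z-o[2])/d[2]
def proj(c,X):
    p=np.array(c['R'])@np.array(X,float)+np.array(c['t']).ravel()
    return np.array([c['fx']*p[0]/p[2]+c['cx'],c['fy']*p[1]/p[2]+c['cy']])
def tri(c1,u1,c2,u2):
    (a,d),(b,e)=ray(c1,u1),ray(c2,u2)
    s=np.linalg.lstsq(np.array([d,-e]).T,b-a,rcond=None)[0]
    p,q=a+d*s[0],b+e*s[1]; return (p+q)/2,np.linalg.norm(p-q)
E
python3 - <<'E'
from h import *
import pickle
s=manip.read_state();print(s['clock'],s['eef_pos'],s['eef_rot'],s['wrist_force'])
cs={n:camera(n) for n in('scene','side')}
pickle.dump(cs,open('c0.pkl','wb'))
for n in cs:
    save(cs[n],n+'0.png'); c=cs[n];print(n,ray(c,(280,210)),c['fx'])
E
```

```text
0.0 [239.50849749 494.81156532 204.86867352] [-3.14040310e+00 -6.03664346e-05  2.69074456e+00] [-0.07516924  0.3378944  -0.75308216]
scene (array([889.66439538, 620.26068425, 667.01567225]), array([-0.39624652, -0.61526214, -0.68149923])) 406.7318312024652
side (array([ 375.28162197, -442.46052255,  861.33411349]), array([ 0.19403716,  0.58659964, -0.78628903])) 413.95819350111054
```

View pics/scene0.png

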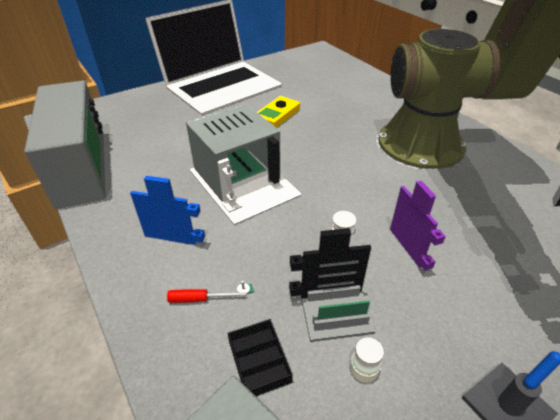

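View pics/side0.png

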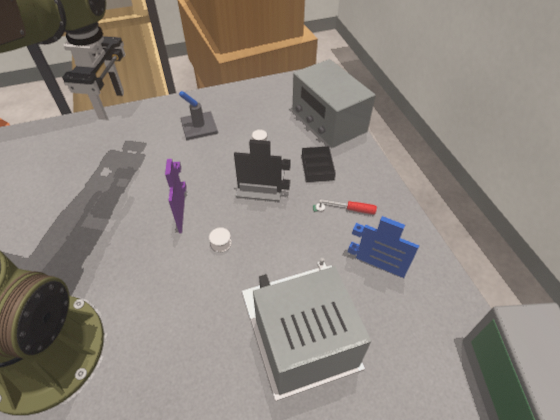

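The black door stands in the rack at scene (335,265) and side (262,168). The look-alikes are the blue door at scene (168,212) / side (385,248) and the purple one at scene (417,222) / side (177,195). The black tray at scene (260,355) is black too, but it isn't door-shaped. I choose the black one in the rack, with the enclosure at scene (235,160). Next is a close crop to check this.

Run:
```python
from h import *
import pickle
cs=pickle.load(open('c0.pkl','rb'))
def crop(n,x,y,w=132,h=100): return cv2.resize(cs[n]['image'][y:y+h,x:x+w,::-1],(396,300),interpolation=cv2.INTER_CUBIC)
a=np.vstack([np.hstack([crop('scene',180,110),crop('scene',270,225,132,100)]),np.hstack([crop('side',230,255,160,121),crop('side',215,120)])])
cv2.imwrite('pics/crop1.png',a)
```

```text
(no output)
```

View pics/crop1.png

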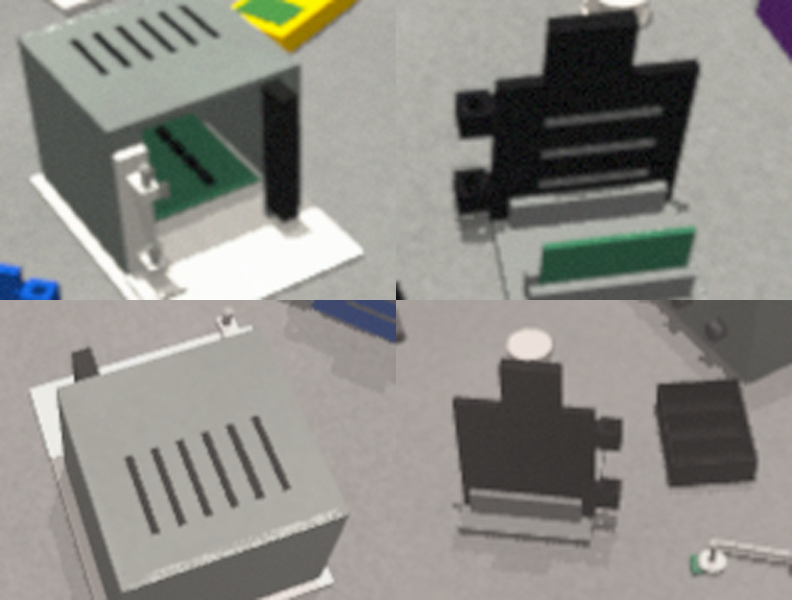

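The crop confirms it: black door with knuckles to the left in scene, tab at scene ~(335,240), pins at scene ~(229,170), and post top in side at ~(322,262). Now I'll compute the poses.

Run:
```python
from h import *
import pickle
from scipy.optimize import least_squares
cs=pickle.load(open('c0.pkl','rb'));S,D=cs['scene'],cs['side']
s=lambda x,y:(180+x/3,110+y/3); d=lambda x,y:(230+x*160/396,255+(y-300)*121/300)
s2=lambda x,y:(270+(x-396)/3,225+y/3); d2=lambda x,y:(215+(x-396)/3,120+(y-300)/3)
def fit(obs,x0):
    def X(p,l): c,q=np.cos(p[2]),np.sin(p[2]); return [p[0]+c*l[0]-q*l[1],p[1]+q*l[0]+c*l[1],l[2]]
    f=lambda p:np.concatenate([proj(c,X(p,l))-np.array(u) for c,u,l in obs])
    r=least_squares(f,x0,loss='soft_l1'); return r.x,np.round(r.fun,1)
# enclosure: front -x; post at +y
O=[(S,s(22,42),(80,85,150)),(S,s(108,130),(-80,85,150)),(S,s(300,66),(-80,-85,150)),
   (D,d(58,392),(-80,-85,150)),(D,d(251,331),(-80,85,150)),(D,d(348,515),(80,85,150)),(D,d(122,592),(80,-85,150))]
for c,u,l in O: print(np.round(plane(c,u,150)))
P=[plane(c,u,150) for c,u,l in O]; g=np.mean(P[3:],0); fr=(P[3]+P[4])/2-g
E,res=fit(O,[g[0],g[1],np.arctan2(-fr[1],-fr[0])]);print('enc',E,res)
# door: corners, z above bench = 10+z
O=[(S,s2(497,80),(12,0,140)),(S,s2(697,65),(132,0,140)),(S,s2(550,18),(40,0,185)),(S,s2(634,14),(90,0,185)),
 (D,d2(455,399),(132,0,140)),(D,d2(595,410),(12,0,140)),(D,d2(502,361),(90,0,185)),(D,d2(561,365),(40,0,185))]
a=plane(*O[0][:2],140);b=plane(*O[1][:2],140);print(a,b)
v=b-a
G,res=fit(O,[a[0],a[1],np.arctan2(v[1],v[0])]);print('door',G,res)
print('grip',G[:2]+65*np.array([np.cos(G[2]),np.sin(G[2])]))
c,q=np.cos(E[2]),np.sin(E[2]);print('hinge nom',E[:2]+np.array([[c,-q],[q,c]])@[-114,70])
print('pintip',tri(S,s(148,172),D,d(229,318)))
w=camera('wrist');print(w['mount'],w['fx'],w['cx'],w['cy'])
```

```text
[ 611. -223.  150.]
[608. -76. 150.]
[443. -72. 150.]
[441. -84. 150.]
[602. -80. 150.]
[ 610. -239.  150.]
[ 442. -239.  150.]
enc [ 523.92505863 -158.95801896   -1.55180012] [-2.1 -2.7 -0.2 -0.4  0.1 -2.3 -2.5 -0.8  2.  -1.9  0.  -0.8 -0.6  1. ]
[606.12996454 254.52819984 140.        ] [502.42883092 308.45148758 140.        ]
door [619.02521779 247.69509771   2.6744106 ] [-1.5 -0.   0.  -0.8 -1.4  1.1  0.4  0.1 -1.  -1.2 -0.1  0.2 -1.2 -0.4
 -0.3  0.4]
grip [560.99055557 276.96928395]
hinge nom [591.74699139 -43.64893243]
pintip (array([595.08693281, -48.3320611 , 123.82502188]), np.float64(5.811646730607764))
[[ 1.59009253e-04 -9.71396076e-01 -2.37465024e-01  6.91215197e+01]
 [ 9.99999738e-01  3.22256730e-04 -6.48641680e-04 -5.49542083e-01]
 [ 7.06612685e-04 -2.37464858e-01  9.71395873e-01 -1.77997999e+02]
 [ 0.00000000e+00  0.00000000e+00  0.00000000e+00  1.00000000e+00]] 325.19226210127806 282.775864090965 206.82547368059036
```

Emit:
move_arm:
  dp:
    - [20, -30, 20]
    - [32, -48, 15]
    - [32, -48, 10]
    - [32, -48, 5]
    - [32, -48, 0]
    - [32, -48, 0]
    - [32, -48, 0]
    - [32, -48, 0]
    - [32, -48, 0]
    - [32, -48, 0]
  rotation:
    - [0, 0, 0]
    - [0, 0, 0]
    - [0, 0, 0]
    - [0, 0, 0]
    - [0, 0, 0]
    - [0, 0, 0]
    - [0, 0, 0]
    - [0, 0, 0]
    - [0, 0, 0]
    - [0, 0, 0]
  hand: [1, 1, 1, 1, 1, 1, 1, 1, 1, 1]

```text
clock: 1.4
eef_pos: [548.4, 31.2, 255.3]
eef_rot: [-3.142, -0.0, 2.691]
wrist_force: [1.2, 0.7, 0.3]
finger_gap: 93.9
finger_force: 0.0
```

Emit:
move_arm:
  dp:
    - [32, -40, 0]
    - [30, -30, 0]
    - [15, -23, 0]
    - [0, 0, 0]
    - [0, 0, 0]
    - [0, 0, 0]
  rotation:
    - [0, 0, 0]
    - [0, 0, 0]
    - [0, 0, 0]
    - [0, 0, 0]
    - [0, 0, 0]
    - [0, 0, 0]
  hand: [1, 1, 1, 1, 1, 1]

```text
clock: 2.15
eef_pos: [624.3, -59.1, 255.8]
eef_rot: [3.141, 0.0, 2.692]
wrist_force: [0.0, 0.5, 0.2]
finger_gap: 93.9
finger_force: 0.0
```

```bash
cat >> h.py <<'E'
def wcam():
    from scipy.spatial.transform import Rotation as Ro
    s=manip.read_state(); c=camera('wrist')
    T=np.eye(4);T[:3,:3]=Ro.from_euler('xyz',s['eef_rot']).as_matrix();T[:3,3]=s['eef_pos']
    c['T']=T@np.array(c['mount']);return c
def wray(c,uv):
    x,y=(uv[0]-c['cx'])/c['fx'],(uv[1]-c['cy'])/c['fy'];r=np.hypot(x,y)+1e-12
    d=np.array([np.sin(r)*x/r,np.sin(r)*y/r,np.cos(r)]);return c['T'][:3,3],c['T'][:3,:3]@d
def wplane(c,uv,z):
    o,d=wray(c,uv);return o+d*(z-o[2])/d[2]
def wproj(c,X):
    p=c['T'][:3,:3].T@(np.array(X,float)-c['T'][:3,3]);h=np.hypot(p[0],p[1]);r=np.arctan2(h,p[2])
    return np.array([c['cx']+c['fx']*r*p[0]/h,c['cy']+c['fy']*r*p[1]/h])
E
python3 - <<'E'
from h import *
import pickle
c=wcam();print(manip.read_state()['eef_pos'],manip.read_state()['clock']);pickle.dump(c,open('w1.pkl','wb'))
u=wproj(c,[592,-44,125]);print(u)
x0,y0=int(u[0]-60),int(u[1]-60);print(x0,y0)
k=cv2.resize(c['image'][y0:y0+120,x0:x0+120,::-1],(600,600),interpolation=cv2.INTER_CUBIC)
f=cv2.resize(c['image'][:,:,::-1],(200,150)); k=np.hstack([k,np.vstack([f,np.zeros((450,200,3),np.uint8)])])
cv2.imwrite('pics/w1.png',k)
E
```

```text
[624.3722637  -59.12029342 255.81570185] 2.2
[283.07318943 163.92890148]
223 103
```

View pics/w1.png

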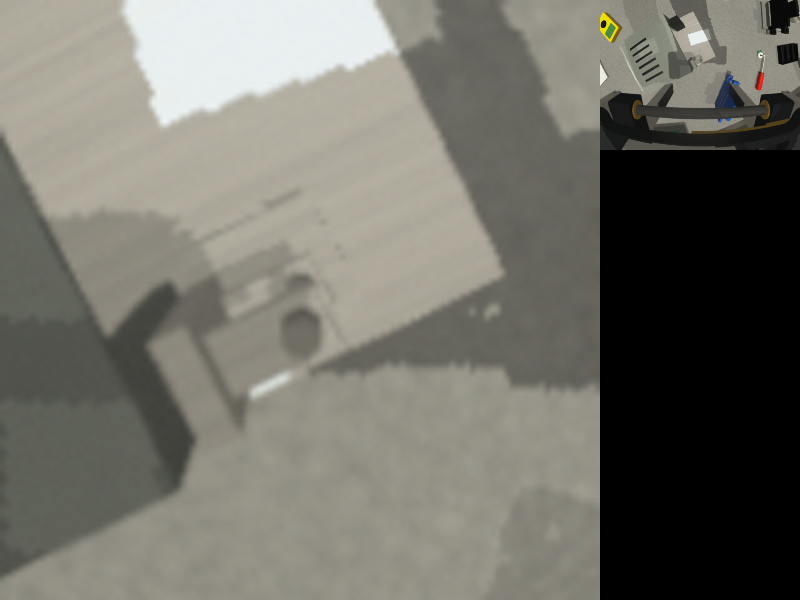

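The wrist crop shows the upper pin as a dark disc at crop (300,333), the lower pin at (298,282), and the post top from (150,345) to (240,430). I'll work these out and take a second, lower view.

Emit:
move_arm:
  dp:
    - [0, 0, -30]
    - [0, 0, -30]
    - [0, 0, -10]
    - [0, 0, 0]
    - [0, 0, 0]
    - [0, 0, 0]
  rotation:
    - [0, 0, 0]
    - [0, 0, 0]
    - [0, 0, 0]
    - [0, 0, 0]
    - [0, 0, 0]
    - [0, 0, 0]
  hand: [1, 1, 1, 1, 1, 1]

```text
clock: 2.95
eef_pos: [624.9, -60.0, 186.5]
eef_rot: [3.141, 0.001, 2.691]
wrist_force: [-0.0, -0.9, -0.2]
finger_gap: 94.2
finger_force: 0.0
```

Run:
```python
from h import *
import pickle
c=pickle.load(open('w1.pkl','rb'))
f=lambda x,y:(223+x/5,103+y/5)
print('cam',c['T'][:3,3],'nadir',wproj(c,[c['T'][0,3]+.01,c['T'][1,3],0]))
for z in(115,124,133): print(z,wplane(c,f(300,331),z))
print('low',wplane(c,f(298,278),58))
a,b=wplane(c,f(0,578),150),wplane(c,f(180,488),150);print('box side',a,b)
a,b=wplane(c,f(340,348),5),wplane(c,f(503,275),5);print('base edge',a,b,np.arctan2(*(b-a)[1::-1]))
b2=wplane(c,f(400,48),5);print('base front',b,b2)
print('post top',[np.round(wplane(c,f(*p),132),1) for p in((150,345),(190,330),(240,428),(193,440))])
c=wcam();pickle.dump(c,open('w2.pkl','wb'));print(manip.read_state()['eef_pos'])
u=wproj(c,[592,-44,125]);x0,y0=int(u[0]-50),int(u[1]-50);print(x0,y0)
k=cv2.resize(c['image'][y0:y0+100,x0:x0+100,::-1],(600,600),interpolation=cv2.INTER_CUBIC)
cv2.imwrite('pics/w2.png',k)
```

```text
cam [561.76602503 -29.51490314 433.76033083] nadir [282.97790001 128.76462185]
115 [597.66499072 -46.8099279  115.        ]
124 [596.65140572 -46.32161362 124.        ]
133 [595.63782071 -45.83329933 133.        ]
low [592.7211839  -44.93325535  58.        ]
box side [ 610.43492586 -114.08281419  150.        ] [609.82032424 -76.55031603 150.        ]
base edge [618.76880899 -45.18417211   5.        ] [619.68100544   2.33282075   5.        ] 1.551601416478868
base front [619.68100544   2.33282075   5.        ] [553.76633267   3.32526104   5.        ]
post top [array([585.8, -72.3, 132. ]), array([586.6, -64.3, 132. ]), array([607.4, -64.1, 132. ]), array([605.6, -73.1, 132. ])]
[624.84933128 -59.99955573 186.23503217]
233 122
```

View pics/w2.png

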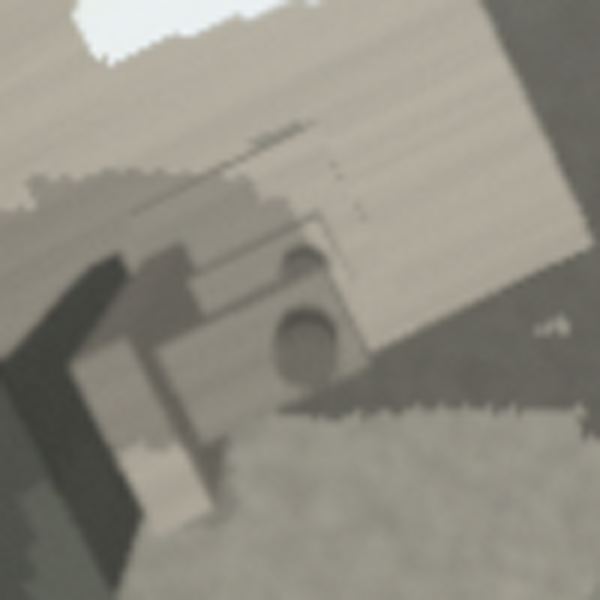

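The lower view shows the upper pin's top disc centred at about crop (305,355), the lower pin tip at ~(303,265), and the post top quad (70,367),(125,338),(213,510),(152,535).

Run:
```python
from h import *
import pickle
c=pickle.load(open('w2.pkl','rb'));f=lambda x,y:(233+x/6,122+y/6)
print('up133',wplane(c,f(305,355),133),wplane(c,f(305,350),131))
q=np.array([wplane(c,f(*p),132) for p in((70,367),(125,338),(213,510),(152,535))]);print(np.round(q,1),q.mean(0))
print('shelf',[np.round(wplane(c,f(*p),115),1) for p in((155,350),(325,280),(370,355),(205,442))])
print('low tip',wplane(c,f(303,275),58))
print('cam',c['T'][:3,3])
c1=pickle.load(open('w1.pkl','rb'));print('w1 tip',wplane(c1,(223+60,103+337/5),133))
```

```text
up133 [596.62994365 -46.20785707 133.        ] [596.3746442 -46.0780678 131.       ]
[[585.6 -72.5 132. ]
 [585.4 -64.9 132. ]
 [609.2 -64.8 132. ]
 [608.8 -73.  132. ]] [597.24228392 -68.8138983  132.        ]
shelf [array([590.2, -64.6, 115. ]), array([591.6, -40.9, 115. ]), array([603. , -39.9, 115. ]), array([604. , -64.2, 115. ])]
low tip [596.10329058 -46.0612253   58.        ]
cam [562.21508214 -30.32964729 364.39339782]
w1 tip [596.65348818 -46.3233547  133.        ]
```

Emit:
move_arm:
  dp:
    - [0, 10, 40]
    - [0, 35, 25]
    - [0, 50, 5]
    - [0, 55, 0]
    - [0, 55, 0]
    - [0, 55, 0]
    - [0, 40, 0]
    - [0, 15, 0]
    - [0, 0, 0]
    - [0, 0, 0]
  rotation:
    - [0, 0, 0]
    - [0, 0, 0]
    - [0, 0, 0]
    - [0, 0, 0]
    - [0, 0, 0]
    - [0, 0, 0]
    - [0, 0, 0]
    - [0, 0, 0]
    - [0, 0, 0]
    - [0, 0, 0]
  hand: [1, 1, 1, 1, 1, 1, 1, 0.7, 0.7, 0.7]

```text
clock: 4.25
eef_pos: [625.0, 253.6, 255.6]
eef_rot: [-3.142, 0.0, 2.689]
wrist_force: [0.6, 0.1, 0.2]
finger_gap: 68.1
finger_force: 0.0
```

Run:
```python
from h import *
import pickle
c=wcam();print(manip.read_state()['eef_pos'],manip.read_state()['clock']);pickle.dump(c,open('w3.pkl','wb'))
u=wproj(c,[590,262,140]);x0,y0=int(u[0]-80),int(u[1]-60);print(u,x0,y0)
k=cv2.resize(c['image'][y0:y0+120,x0:x0+160,::-1],(800,600),interpolation=cv2.INTER_CUBIC)
k=np.clip(k.astype(float)*1.8,0,255).astype(np.uint8)
cv2.imwrite('pics/w3.png',k)
```

```text
[624.9619988  253.55822772 255.71410952] 4.3
[275.11993496 166.31767461] 195 106
```

View pics/w3.png

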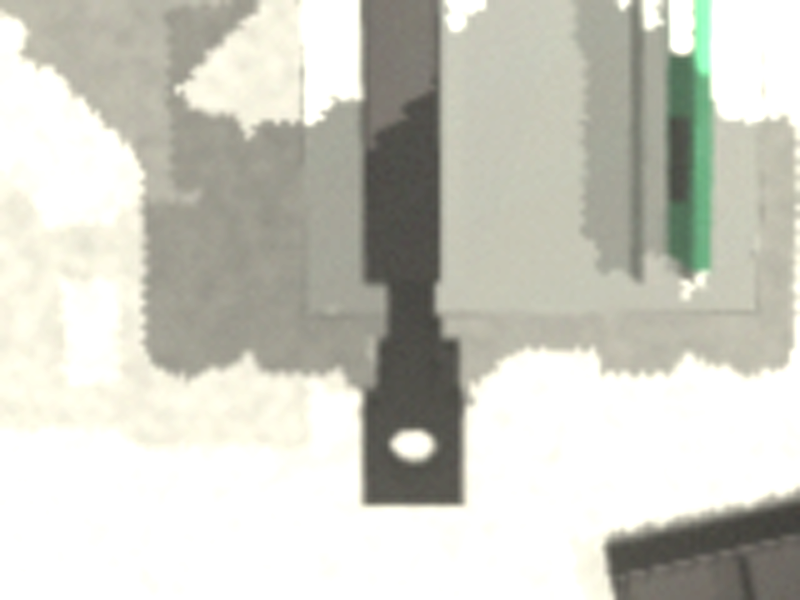

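The crop shows the knuckle's top face (363..465, ~402..504), with light through the hole at (413,444). The tab's near end is at (363..440, 283).

Run:
```python
from h import *
import pickle
c=pickle.load(open('w3.pkl','rb'));f=lambda x,y:(195+x/5,106+y/5)
k=wplane(c,f(414,504),125);a,b=wplane(c,f(363,504),125),wplane(c,f(465,504),125);print('outer edge',k,np.linalg.norm(a-b))
t=wplane(c,f(401.5,283),185);a,b=wplane(c,f(363,283),185),wplane(c,f(440,283),185);print('tab end',t,np.linalg.norm(a-b))
t2=wplane(c,f(401,5),185)
print('tab far',t2)
# refine: from outer edge (door x=-10) to tab end (x=40)
v=(t-k)[:2];print(np.linalg.norm(v),np.arctan2(v[1],v[0]))
v2=(t2-t)[:2];print('yaw tab',np.arctan2(v2[1],v2[0]))
w=(t2-k)[:2];yaw=np.arctan2(w[1],w[0]);e=np.array([np.cos(yaw),np.sin(yaw)])
print('yaw',yaw,'axis',k[:2]+10*e,t[:2]-40*e,'grip',t[:2]+25*e)
```

```text
outer edge [628.20001038 245.75082379 125.        ] 19.94283813295067
tab end [583.26311006 266.65718516 185.        ] 11.809852439954144
tab far [544.91746743 285.29323047 185.        ]
49.56209192308752 2.7061391695097132
yaw tab 2.689206312558972
yaw 2.698308929766088 axis [619.16652917 250.03990497] [619.39703487 249.50086044] grip [560.67940705 277.3798881 ]
```

Emit:
move_arm:
  dp:
    - [-40, 15, 0]
    - [-24, 8.5, 0]
    - [0, 0, -35]
    - [0, 0, -40]
    - [0, 0, -25]
    - [0, 0, -6.5]
    - [0, 0, 0]
    - [0, 0, 0]
  rotation:
    - [0, 0, 0.006]
    - [0, 0, 0]
    - [0, 0, 0]
    - [0, 0, 0]
    - [0, 0, 0]
    - [0, 0, 0]
    - [0, 0, 0]
    - [0, 0, 0]
  hand: [0.5, 0.5, 0.5, 0.5, 0.5, 0.5, 0.5, 0.5]
  newtons: 40

```text
clock: 5.3
eef_pos: [561.2, 278.5, 150.3]
eef_rot: [3.14, 0.001, 2.696]
wrist_force: [0.8, 0.2, -0.3]
finger_gap: 47.0
finger_force: 0.0
```

Emit:
move_arm:
  dp:
    - [0, 0, 0]
    - [0, 0, 0]
    - [0, 0, 0]
    - [0, 0, 0]
    - [0, 0, 0]
    - [0, 0, 0]
    - [0, 0, 0]
  rotation:
    - [0, 0, 0]
    - [0, 0, 0]
    - [0, 0, 0]
    - [0, 0, 0]
    - [0, 0, 0]
    - [0, 0, 0]
    - [0, 0, 0]
  hand: [0.05, 0.05, 0.05, 0.05, 0.05, 0.05, 0.05]

```text
clock: 6.18
eef_pos: [560.6, 278.5, 149.0]
eef_rot: [-3.141, 0.0, 2.697]
wrist_force: [-0.6, -1.2, 1.3]
finger_gap: 11.8
finger_force: 40.0
```

Emit:
move_arm:
  dp:
    - [0, 0, 5]
    - [0, 0, 10]
    - [0, 0, 15]
    - [0, 0, 20]
    - [0, 0, 20]
    - [0, 0, 10]
    - [0, 0, 0]
    - [0, 0, 0]
  rotation:
    - [0, 0, 0]
    - [0, 0, 0]
    - [0, 0, 0]
    - [0, 0, 0]
    - [0, 0, 0]
    - [0, 0, 0]
    - [0, 0, 0]
    - [0, 0, 0]
  hand: [0.05, 0.05, 0.05, 0.05, 0.05, 0.05, 0.05, 0.05]

```text
clock: 7.18
eef_pos: [560.4, 278.4, 228.2]
eef_rot: [-3.141, -0.001, 2.697]
wrist_force: [0.7, -0.1, -0.8]
finger_gap: 11.8
finger_force: 40.0
```

Run:
```python
from h import *
import pickle
cs=pickle.load(open('c0.pkl','rb'));S=cs['scene'];D=cs['side']
print('spool',plane(S,(344,217),32),plane(D,(220,237),32))
for p in((140,232),(200,242)): print('blue bot',plane(S,p,0))
for p in((148,180),(172,182)): print('blue tabtop',plane(S,p,175))
for p in((427,268),(393,228)): print('purple',plane(S,p,0))
s=manip.read_state();print(s['eef_pos'],s['eef_rot'],s['wrist_force'],s['moment'])
```

```text
spool [412.11372969 144.9663009   32.        ] [415.68598479 142.4571558   32.        ]
blue bot [807.41502124 -93.30608301   0.        ]
blue bot [706.7547945    8.86571796   0.        ]
blue tabtop [770.15948938 -32.9710777  175.        ]
blue tabtop [733.94200429  -2.25020537 175.        ]
purple [340.55223064 335.41279167   0.        ]
purple [316.60679871 211.02609344   0.        ]
[560.39648836 278.43358127 228.16963497] [-3.14073964e+00 -7.76264598e-04  2.69673528e+00] [ 0.72893388 -0.11198949 -0.79519866] [-0.00297195 -0.01372405 -0.05745817]
```

Emit:
move_arm:
  dp:
    - [2, -15, 0]
    - [4, -30, 0]
    - [4, -35, 0]
    - [4, -35, 0]
    - [4, -35, 0]
    - [4, -35, 0]
    - [4, -35, 0]
    - [4, -25, 0]
    - [4, -14.2, 0]
    - [0, 0, 0]
  rotation:
    - [0, 0, -0.06]
    - [0, 0, -0.12]
    - [0, 0, -0.14]
    - [0, 0, -0.14]
    - [0, 0, -0.14]
    - [0, 0, -0.14]
    - [0, 0, -0.14]
    - [0, 0, -0.12]
    - [0, 0, -0.09]
    - [0, 0, 0]
  hand: [0.05, 0.05, 0.05, 0.05, 0.05, 0.05, 0.05, 0.05, 0.05, 0.05]

```text
clock: 8.43
eef_pos: [594.4, 18.2, 228.6]
eef_rot: [-3.141, -0.0, 1.604]
wrist_force: [0.1, 0.1, -1.9]
finger_gap: 11.7
finger_force: 40.0
```

Emit:
move_arm:
  dp:
    - [0, 0, -10]
    - [0, 0, -13]
    - [0, 0, -10]
    - [0, 0, 0]
    - [0, 0, 0]
    - [0, 0, 0]
  rotation:
    - [0, 0, 0]
    - [0, 0, 0]
    - [0, 0, 0]
    - [0, 0, 0]
    - [0, 0, 0]
    - [0, 0, 0]
  hand: [0.05, 0.05, 0.05, 0.05, 0.05, 0.05]

```text
clock: 9.18
eef_pos: [594.8, 19.4, 196.4]
eef_rot: [3.141, 0.0, 1.607]
wrist_force: [-0.4, 0.2, -1.3]
finger_gap: 11.7
finger_force: 40.0
```

Run:
```python
from h import *
import pickle
s=manip.read_state();print(s['clock'],s['eef_pos'],s['eef_rot'],s['wrist_force'])
cs={n:camera(n) for n in('scene','side')};cs['w']=wcam();pickle.dump(cs,open('c4.pkl','wb'))
for n in('scene','side'): print(n,proj(cs[n],[596.9,-46.2,133]))
print(wproj(cs['w'],[597,-46,171]))
def crop(c,u,w,W,H):
    h=w*H//W;x=int(max(u[0]-w/2,0));y=int(max(u[1]-h/2,0));print(x,y,W/w)
    return cv2.resize(c['image'][y:y+h,x:x+w,::-1],(W,H),interpolation=cv2.INTER_CUBIC)
u=lambda n:proj(cs[n],[597,-40,140])
a=np.hstack([crop(cs['scene'],u('scene'),80,400,400),crop(cs['side'],u('side'),80,400,400)])
b=crop(cs['w'],(280,280),560,267,200); b2=crop(cs['w'],wproj(cs['w'],[597,-40,171]),160,533,200)
cv2.imwrite('pics/c4.png',np.clip(np.vstack([a,np.hstack([b,b2])])*1.5,0,255).astype(np.uint8))
```

```text
9.175 [594.79800686  19.35931461 196.4021299 ] [3.14081957e+00 6.45048404e-05 1.60685374e+00] [-0.42204372  0.21987016 -1.25773718]
scene [227.34464901 164.78490572]
side [321.90370535 258.70545897]
[283.53451119 317.89243031]
188 123 5.0
281 214 5.0
0 70 0.4767857142857143
203 281 3.33125
```

View pics/c4.png

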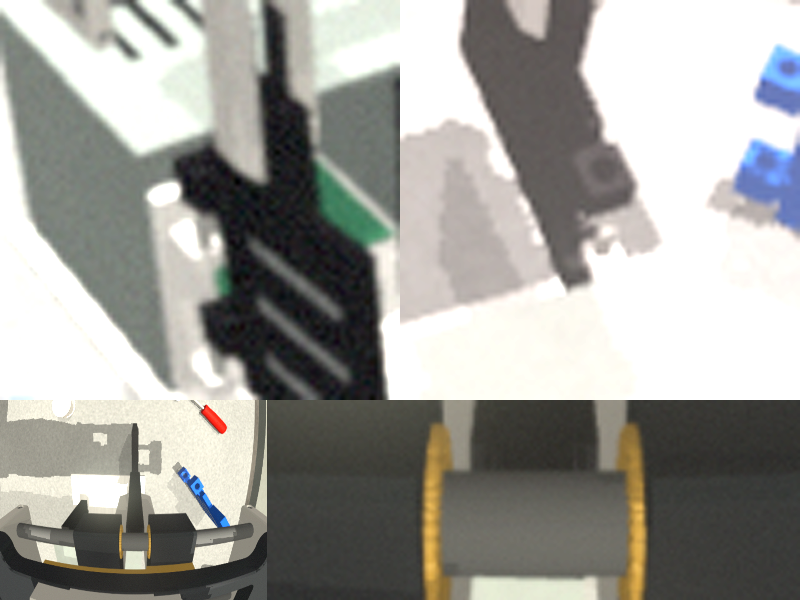

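The side crop shows the upper knuckle's top hole at crop (605,170), which is side pixel (322,248). Scene shows the knuckles just above the pins. Wrist view of the knuckles is blocked by the gripper.

Run:
```python
from h import *
import pickle
cs=pickle.load(open('c4.pkl','rb'));D=cs['side'];S=cs['scene']
e=np.array([np.cos(1.6069),np.sin(1.6069)]);ax=np.array([594.8,19.36])-65.4*e;print('exp axis',ax)
print('side meas',plane(D,(281+205.5/5,214+171/5),172.4))
c0=pickle.load(open('c0.pkl','rb'));d=c0['side']
# knuckle face corners in side for a better centre
q=[(592,146),(627,150),(635,192),(580,190)]
# pin tops in the initial views
x0,y0=300,240;a=cv2.resize(d['image'][y0:y0+40,x0:x0+40,::-1],(400,400),interpolation=cv2.INTER_CUBIC)
b=cv2.resize(c0['scene']['image'][150:190,210:250,::-1],(400,400),interpolation=cv2.INTER_CUBIC)
for i,(c,o) in enumerate(((d,(300,240)),(c0['scene'],(210,150)))):
    for z in (133,115,58,40): print(i,z,(proj(c,[596.9,-46.2,z])-o)*10)
cv2.imwrite('pics/p5.png',np.hstack([a,b]))
```

```text
exp axis [597.1606673  -45.99738099]
side meas [594.24921707 -45.33152112 172.4       ]
0 133 [219.03705346 187.05458974]
0 115 [212.05800341 232.54007207]
0 58 [191.39124989 367.23422748]
0 40 [185.28175845 407.05242096]
1 133 [173.44649008 147.84905724]
1 115 [180.76747571 213.48335312]
1 58 [202.69203089 410.04196072]
1 40 [209.24454329 468.7867199 ]
```

View pics/p5.png

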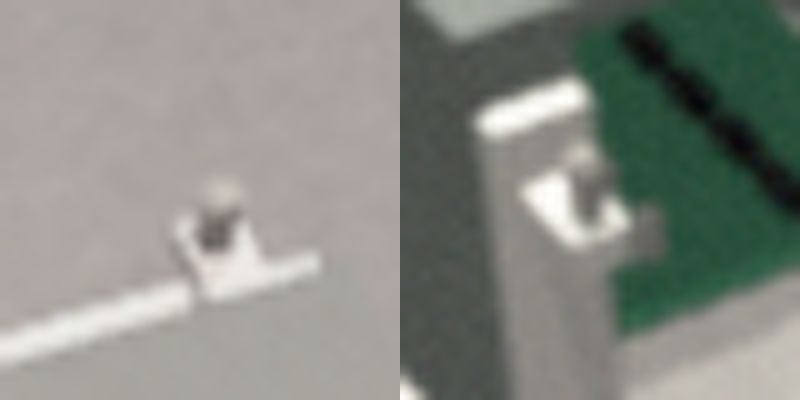

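Predicted pin tips match within about 0.6–0.9 px in both views. One more zoom will pin down where the knuckle sits relative to the pin.

Run:
```python
from h import *
import pickle
cs=pickle.load(open('c4.pkl','rb'));D=cs['side'];S=cs['scene']
def z(c,x,y,n=40): return np.clip(cv2.resize(c['image'][y:y+n,x:x+n,::-1],(400,400),interpolation=cv2.INTER_CUBIC)*2.2,0,255).astype(np.uint8)
cv2.imwrite('pics/p6.png',np.hstack([z(D,305,230),z(S,210,145)]))
a=np.array([597.16,-46.0]);e=np.array([np.cos(1.6069),np.sin(1.6069)]);n=np.array([-e[1],e[0]])
for c,o in((D,(305,230)),(S,(210,145))):
    print([np.round((proj(c,[*(a+10*i*e+10*j*n),172.4])-o)*10).tolist() for i,j in((-1,-1),(1,-1),(1,1),(-1,1),(0,0))],
     [np.round((proj(c,[*(a+10*i*e+10*j*n),152.4])-o)*10).tolist() for i,j in((-1,-1),(1,-1),(1,1),(-1,1),(0,0))])
```

```text
[[253.0, 206.0], [212.0, 126.0], [119.0, 156.0], [160.0, 236.0], [186.0, 181.0]] [[244.0, 260.0], [203.0, 181.0], [112.0, 210.0], [152.0, 290.0], [178.0, 235.0]]
[[91.0, 42.0], [138.0, 87.0], [221.0, 55.0], [174.0, 11.0], [156.0, 49.0]] [[101.0, 119.0], [147.0, 164.0], [229.0, 133.0], [182.0, 88.0], [165.0, 126.0]]
```

View pics/p6.png

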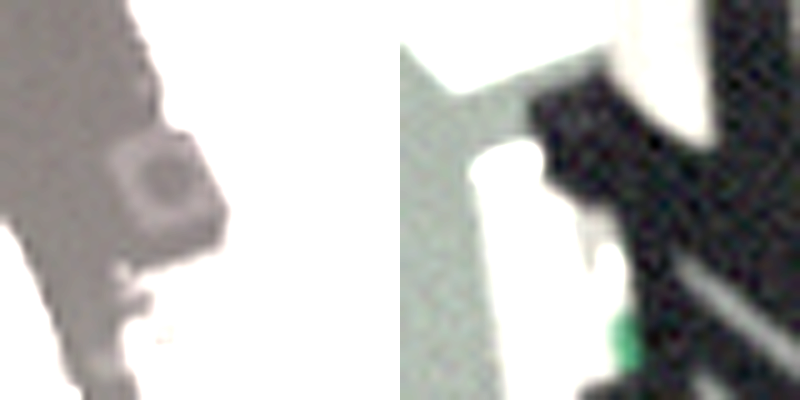

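The knuckle is offset from the prediction in a way that fits a door that has tilted in the pads, with the knuckle end lower. I'll measure the tilt from the slats and the panel edge on the panel's plane, numerically.

```bash
cat >> h.py <<'E'
def onpanel(c,uv,p,yaw,off):
    # point on door face plane, returned as (along e from TCP, z)
    e=np.array([np.cos(yaw),np.sin(yaw),0]);n=np.array([-e[1],e[0],0])
    o,d=ray(c,uv);P=o+d*((np.array(p)+off*n-o)@n)/(d@n);return np.array([(P-np.array(p))@e,P[2]])
E
python3 - <<'E'
from h import *
import pickle
S=pickle.load(open('c4.pkl','rb'))['scene'];p=[594.8,19.36,196.4]
f=lambda x,y:(188+x/5,123+y/5)
for a,b in(((250,240),(340,317)),((260,300),(350,382))):
    A,B=[onpanel(S,f(*q),p,1.607,-4) for q in(a,b)];v=B-A;print(A,B,np.arctan2(v[1],v[0]))
g=S['image'].astype(int).max(2)
# dark mask & its panel outline
m=((g<70)).astype(np.uint8)
n,l,st,ce=cv2.connectedComponentsWithStats(m)
i=l[190,262] if l[190,262] else l[180,260];print(st[i])
# rectified view of the panel plane: sample y,z grid (plain homography by ray casting)
H=[];src=[]
q=np.array([[-80,40],[80,40],[80,200],[-80,200]],float)
e=np.array([np.cos(1.607),np.sin(1.607)]);nn=np.array([-e[1],e[0]])
src=np.float32([proj(S,[*(np.array(p[:2])-4*nn+a*e),z]) for a,z in q])
M=cv2.getPerspectiveTransform(src,np.float32([[0,480],[480,480],[480,0],[0,0]]))
r=cv2.warpPerspective(S['image'],M,(480,480),flags=cv2.INTER_CUBIC)
r=np.clip(r[:,:,::-1]*1.7,0,255).astype(np.uint8)
cv2.imwrite('pics/r7.png',r)
G=r.max(2)
ls=cv2.HoughLinesP(cv2.Canny(G,60,150),1,np.pi/720,45,minLineLength=70,maxLineGap=8)
for L in ls[:,0]: print(np.round([L[0]/3-80,200-L[1]/3,L[2]/3-80,200-L[3]/3],1),round(float(np.arctan2(L[1]-L[3],L[2]-L[0])),3))
E
```

```text
[-10.13407618 152.69112712] [ 59.43084364 158.63242668] 0.08519979102449061
[ -6.01076233 123.53421343] [ 64.48619689 128.39012739] 0.06877255400553778
[ 222  123   46  105 1913]
[-65.3 172.  -39.7 191. ] 0.637
```

View pics/r7.png

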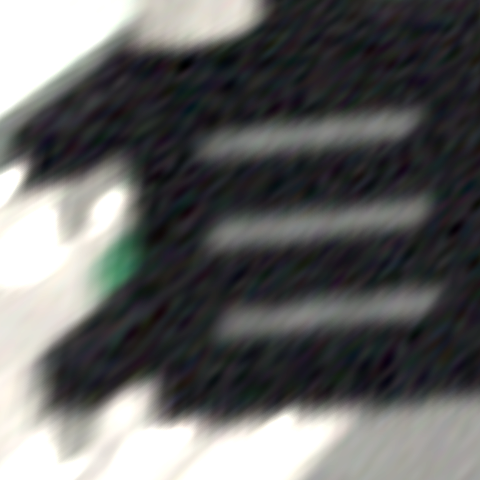

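The rectified panel shows the slats sloping about 0.12 rad, with the free edge high (slat from (200,148) to (420,122)). I'll measure this numerically, using the upright door in the first picture as reference, and check whether it is still slipping.

```bash
cat >> h.py <<'E'
def slats(c,p,yaw,zoff=0):
    """slopes of the bright slats on the outer panel face; p=TCP xyz. returns list of (a,z,slope) in panel plane"""
    e=np.array([np.cos(yaw),np.sin(yaw)]);n=np.array([-e[1],e[0]])
    z0=p[2]-149+10
    q=np.array([[-80,-20],[80,-20],[80,150],[-80,150]],float)
    src=np.float32([proj(c,[*(np.array(p[:2])-4*n+a*e),z+z0]) for a,z in q])
    M=cv2.getPerspectiveTransform(src,np.float32([[0,510],[480,510],[480,0],[0,0]]))
    r=cv2.warpPerspective(c['image'],M,(480,510),flags=cv2.INTER_CUBIC).max(2)
    th=cv2.morphologyEx(r,cv2.MORPH_TOPHAT,cv2.getStructuringElement(cv2.MORPH_RECT,(1,61)))
    m=(th>35).astype(np.uint8);k,l,st,ce=cv2.connectedComponentsWithStats(m);out=[]
    for i in range(1,k):
        if 170<st[i,2]<300 and st[i,3]<75:
            y,x=np.nonzero(l==i);w=th[y,x].astype(float)
            s=np.polyfit(x,y,1,w=w);out.append((round(ce[i,0]/3-80,1),round(150-ce[i,1]/3,1),round(-s[0],4),int(st[i,2])))
    return out
E
python3 - <<'E'
from h import *
import pickle
c0=pickle.load(open('c0.pkl','rb'))['scene']
print('ref',slats(c0,[560.7,277.4,149],2.694))
c4=pickle.load(open('c4.pkl','rb'))['scene'];p=[594.8,19.36,196.4]
print('c4',slats(c4,p,1.607));print('c4 yaw+.02',slats(c4,p,1.627))
s=manip.read_state();print(s['clock'],s['finger_force'],s['moment'])
print('now',slats(camera('scene'),s['eef_pos'],s['eef_rot'][2]))
E
```

```text
ref [(np.float64(13.2), np.float64(94.5), np.float64(0.0109), 214), (np.float64(13.1), np.float64(64.3), np.float64(0.0091), 211), (np.float64(13.3), np.float64(34.5), np.float64(0.0075), 206)]
c4 [(np.float64(23.1), np.float64(97.8), np.float64(0.1213), 208), (np.float64(25.4), np.float64(68.1), np.float64(0.1185), 213), (np.float64(31.0), np.float64(38.6), np.float64(0.1198), 211)]
c4 yaw+.02 [(np.float64(22.4), np.float64(97.1), np.float64(0.0924), 201), (np.float64(24.6), np.float64(67.2), np.float64(0.088), 206), (np.float64(30.1), np.float64(37.5), np.float64(0.0871), 203)]
9.325 39.999348521232605 [-0.10004741  0.03453942 -0.03071553]
now [(np.float64(23.3), np.float64(97.9), np.float64(0.1205), 208), (np.float64(26.5), np.float64(68.2), np.float64(0.1177), 213), (np.float64(31.4), np.float64(38.6), np.float64(0.1256), 203)]
```

Emit:
move_arm:
  dp:
    - [0, -1.2, 0]
    - [0, -1.2, 0]
    - [0, 0, 0]
    - [0, 0, 0]
  rotation:
    - [-0.061, -0.002, 0]
    - [-0.061, -0.002, 0]
    - [0, 0, 0]
    - [0, 0, 0]
  hand: [0.05, 0.05, 0.05, 0.05]
  newtons: 55

```text
clock: 9.88
eef_pos: [594.6, 17.0, 196.0]
eef_rot: [-3.141, 0.121, 1.607]
wrist_force: [-0.0, 1.1, -2.2]
finger_gap: 11.8
finger_force: 55.0
```

```bash
cat >> h.py <<'E'
def knuckle(D,exp,z,yaw):
    """upper knuckle hole in side view: dark blob near expectation inside lighter top face"""
    u=proj(D,[*exp,z]);return u
E
python3 - <<'E'
from h import *
import pickle
from scipy.spatial.transform import Rotation as Ro
s=manip.read_state();R=Ro.from_euler('xyz',s['eef_rot']).as_matrix()
g=np.array(s['eef_pos'])-19*R[:,2];print(s['clock'],s['eef_pos'],s['eef_rot'],'grasp',g,s['wrist_force'])
cs={n:camera(n) for n in('scene','side')};pickle.dump(cs,open('c5.pkl','wb'))
pg=[g[0],g[1],g[2]-19]
for y in(1.587,1.607,1.627):print(y,slats(cs['scene'],pg,y))
D=cs['side'];e=np.array([np.cos(1.607),np.sin(1.607)]);a=g[:2]-65.4*e;z=g[2]-158+115
u=proj(D,[*a,z]);print('axis exp',a,'px',u)
G=D['image'].astype(int).sum(2)//3;x,y=int(u[0]),int(u[1])
print(x-9,y-9);print(G[y-9:y+12,x-10:x+10])
E
```

```text
9.875 [594.64480059  16.95065944 195.99042294] [-3.14124486  0.12070429  1.60678502] grasp [594.56908672  19.23723223 214.85217928] [-0.0288671   1.10764938 -2.2146809 ]
1.587 [(np.float64(17.5), np.float64(96.4), np.float64(0.0317), 220), (np.float64(19.5), np.float64(66.5), np.float64(0.0371), 215), (np.float64(15.0), np.float64(36.7), np.float64(0.0408), 216)]
1.607 [(np.float64(16.8), np.float64(95.8), np.float64(-0.001), 212), (np.float64(18.7), np.float64(65.8), np.float64(0.0023), 207), (np.float64(14.5), np.float64(36.1), np.float64(0.0041), 209)]
1.627 [(np.float64(16.3), np.float64(95.3), np.float64(-0.0347), 205), (np.float64(18.1), np.float64(65.2), np.float64(-0.0325), 200), (np.float64(13.9), np.float64(35.6), np.float64(-0.0323), 201)]
axis exp [596.93628975 -46.11991236] px [323.4941639  248.31476165]
314 239
[[ 64  63  61  65  62  64  67  67  67 108 163 180 179 180 180 178 177 179
  179 179]
 [ 61  62  62  62  63  63  62  63  62 116 172 183 181 180 180 179 178 178
  180 179]
 [ 61  63  64  65  61  64  62  64  65 115 169 182 180 179 181 181 180 180
  180 180]
 [ 64  6
[... 822 characters left out ...]
 119 171
  180 181]
 [ 64  63  64  65  64  63  68  76  78  75  74  71  72  69  66  68 131 182
  181 181]
 [ 64  64  65  63  64  65  65  70  71  69  66  65  64  65  66  72 134 182
  181 180]
 [ 64  64  65  64  64  65  65  65  64  66  64  65  64  66  66  73 134 183
  181 181]
 [ 65  64  64  65  65  64  65  65  63  64  66  66  65  66  67  80 132 173
  183 183]
 [ 65  66  65  66  65  66  64  67  66  66  66  63  71  80  87 109 125 155
  183 184]
 [ 65  65  63  66  64  66  63  66  66  70  79  87 106 113 122 133 133 153
  181 182]
 [ 64  65  66  66  66  65  72  87 122 143 116 121 134 133 134 135 134 151
  179 179]
 [ 66  65  66  64  65  66  85 126 162 169 136 135 135 134 135 134 142 165
  178 178]]
```

Emit:
move_arm:
  dp:
    - [1.2, 0, -5]
    - [0, 0, -6]
    - [0, 0, -4]
    - [0, 0, 0]
    - [0, 0, 0]
  rotation:
    - [0.01, 0, 0]
    - [0, 0, 0]
    - [0, 0, 0]
    - [0, 0, 0]
    - [0, 0, 0]
  hand: [0.05, 0.05, 0.05, 0.05, 0.05]

```text
clock: 10.6
eef_pos: [595.9, 17.0, 181.1]
eef_rot: [3.141, 0.112, 1.607]
wrist_force: [-0.3, 0.5, -2.2]
finger_gap: 11.6
finger_force: 55.0
```

Emit:
move_arm:
  dp:
    - [0, 0, -1]
    - [0, 0, -1]
    - [0, 0, 0]
  rotation:
    - [0, 0, 0]
    - [0, 0, 0]
    - [0, 0, 0]
  hand: [0.05, 0.05, 0.05]

```text
clock: 10.98
eef_pos: [595.8, 17.0, 178.9]
eef_rot: [-3.141, 0.112, 1.607]
wrist_force: [0.7, -0.3, -2.4]
finger_gap: 11.6
finger_force: 55.0
```

Emit:
move_arm:
  dp:
    - [0, 0, -1]
    - [0, 0, -0.5]
    - [0, 0, 0]
  rotation:
    - [0, 0, 0]
    - [0, 0, 0]
    - [0, 0, 0]
  hand: [0.05, 0.05, 0.05]

```text
clock: 11.35
eef_pos: [595.8, 16.9, 177.4]
eef_rot: [-3.142, 0.112, 1.607]
wrist_force: [0.2, -0.2, -2.2]
finger_gap: 11.6
finger_force: 55.0
```

Emit:
move_arm:
  dp:
    - [0, 0, -0.7]
    - [0, 0, -0.8]
    - [0, 0, 0]
  rotation:
    - [0, 0, 0]
    - [0, 0, 0]
    - [0, 0, 0]
  hand: [0.05, 0.05, 0.05]

```text
clock: 11.72
eef_pos: [595.8, 16.9, 175.9]
eef_rot: [-3.142, 0.112, 1.607]
wrist_force: [0.4, -1.1, -1.7]
finger_gap: 11.6
finger_force: 55.0
```

Emit:
move_arm:
  dp:
    - [0, 0, -0.7]
    - [0, 0, -0.8]
    - [0, 0, 0]
  rotation:
    - [0, 0, 0]
    - [0, 0, 0]
    - [0, 0, 0]
  hand: [0.05, 0.05, 0.05]

```text
clock: 12.1
eef_pos: [596.2, 16.9, 175.2]
eef_rot: [3.14, 0.113, 1.607]
wrist_force: [-0.4, -0.8, 4.6]
finger_gap: 11.5
finger_force: 55.0
```

Emit:
move_arm:
  dp:
    - [0.7, 0, 0]
    - [0, 0, 0]
  rotation:
    - [0, 0, 0]
    - [0, 0, 0]
  hand: [0.05, 0.05]

```text
clock: 12.35
eef_pos: [596.8, 16.8, 175.2]
eef_rot: [3.14, 0.113, 1.607]
wrist_force: [-1.2, 0.3, 5.3]
finger_gap: 11.7
finger_force: 55.0
```

Run:
```python
from h import *
s=manip.read_state();print(s['clock'],np.round(s['eef_pos'],2),np.round(s['eef_rot'],4),np.round(s['wrist_force'],1),np.round(s['moment'],3))
```

```text
12.35 [596.82  16.83 175.24] [3.1404 0.1125 1.6067] [-1.2  0.3  5.3] [-0.599  0.341 -0.085]
```

Emit:
move_arm:
  dp:
    - [0, -0.8, 0]
    - [0, 0, 0]
  rotation:
    - [0, 0, 0]
    - [0, 0, 0]
  hand: [0.05, 0.05]

```text
clock: 12.6
eef_pos: [596.3, 16.0, 174.3]
eef_rot: [-3.141, 0.112, 1.607]
wrist_force: [-0.2, -2.2, -0.8]
finger_gap: 11.7
finger_force: 55.0
```

Emit:
move_arm:
  dp:
    - [-0.8, 0, 0]
    - [0, 0, 0]
  rotation:
    - [0, 0, 0]
    - [0, 0, 0]
  hand: [0.05, 0.05]

```text
clock: 12.85
eef_pos: [595.6, 16.1, 174.1]
eef_rot: [-3.141, 0.112, 1.607]
wrist_force: [-0.5, -1.0, -1.5]
finger_gap: 11.6
finger_force: 55.0
```

Emit:
move_arm:
  dp:
    - [-0.8, 0, 0]
    - [0, 0, 0]
  rotation:
    - [0, 0, 0]
    - [0, 0, 0]
  hand: [0.05, 0.05]

```text
clock: 13.1
eef_pos: [595.0, 16.1, 174.5]
eef_rot: [3.141, 0.112, 1.607]
wrist_force: [0.8, -2.6, -2.5]
finger_gap: 11.9
finger_force: 55.0
```

Emit:
move_arm:
  dp:
    - [0, 0.8, 0]
    - [0, 0, 0]
  rotation:
    - [0, 0, 0]
    - [0, 0, 0]
  hand: [0.05, 0.05]

```text
clock: 13.35
eef_pos: [595.0, 16.7, 174.5]
eef_rot: [3.141, 0.113, 1.607]
wrist_force: [0.2, -4.4, -1.9]
finger_gap: 11.9
finger_force: 55.0
```

Emit:
move_arm:
  dp:
    - [0, 0.8, 0]
    - [0, 0, 0]
  rotation:
    - [0, 0, 0]
    - [0, 0, 0]
  hand: [0.05, 0.05]

```text
clock: 13.6
eef_pos: [595.0, 17.3, 174.5]
eef_rot: [3.142, 0.113, 1.607]
wrist_force: [1.0, -5.7, -2.5]
finger_gap: 11.3
finger_force: 55.0
```

Emit:
move_arm:
  dp:
    - [0.8, 0, 0]
    - [0, 0, 0]
  rotation:
    - [0, 0, 0]
    - [0, 0, 0]
  hand: [0.05, 0.05]

```text
clock: 13.85
eef_pos: [595.6, 17.2, 174.4]
eef_rot: [-3.141, 0.113, 1.607]
wrist_force: [-0.5, -5.3, -1.8]
finger_gap: 11.6
finger_force: 55.0
```

Emit:
move_arm:
  dp:
    - [0, -1.2, 0]
    - [0, 0, -1]
    - [0, 0, -1]
    - [0, 0, 0]
  rotation:
    - [0, 0, 0]
    - [0, 0, 0]
    - [0, 0, 0]
    - [0, 0, 0]
  hand: [0.05, 0.05, 0.05, 0.05]

```text
clock: 14.35
eef_pos: [595.6, 16.5, 172.2]
eef_rot: [-3.141, 0.112, 1.607]
wrist_force: [-0.5, -4.5, -2.2]
finger_gap: 11.8
finger_force: 55.0
```

Emit:
move_arm:
  dp:
    - [0, 0, -1]
    - [0, 0, -1]
    - [0, 0, 0]
  rotation:
    - [0, 0, 0]
    - [0, 0, 0]
    - [0, 0, 0]
  hand: [0.05, 0.05, 0.05]

```text
clock: 14.72
eef_pos: [595.7, 16.5, 170.3]
eef_rot: [-3.141, 0.112, 1.607]
wrist_force: [0.3, -4.4, -2.3]
finger_gap: 12.0
finger_force: 55.0
```

Emit:
move_arm:
  dp:
    - [0, -0.7, 0]
    - [0, 0, -1]
    - [0, 0, -1]
    - [0, 0, -1]
    - [0, 0, 0]
  rotation:
    - [0, 0, 0]
    - [0, 0, 0]
    - [0, 0, 0]
    - [0, 0, 0]
    - [0, 0, 0]
  hand: [0.05, 0.05, 0.05, 0.05, 0.05]

```text
clock: 15.35
eef_pos: [595.7, 16.0, 167.3]
eef_rot: [-3.141, 0.112, 1.607]
wrist_force: [0.6, -1.1, -1.8]
finger_gap: 11.4
finger_force: 55.0
```

Emit:
move_arm:
  dp:
    - [0, 0, -1]
    - [0, 0, -1]
    - [0, 0, -1]
    - [0, 0, 0]
  rotation:
    - [0, 0, 0]
    - [0, 0, 0]
    - [0, 0, 0]
    - [0, 0, 0]
  hand: [0.05, 0.05, 0.05, 0.05]

```text
clock: 15.85
eef_pos: [595.7, 15.9, 164.3]
eef_rot: [-3.141, 0.112, 1.607]
wrist_force: [0.4, -1.8, -2.7]
finger_gap: 11.9
finger_force: 55.0
```

Run:
```python
from h import *
s=manip.read_state();print(s['clock'],np.round(s['eef_pos'],2),np.round(s['eef_rot'],4),np.round(s['wrist_force'],1),np.round(s['moment'],3))
```

```text
15.85 [595.7   15.9  164.33] [-3.1414  0.112   1.6068] [ 0.4 -1.8 -2.7] [-0.361  0.103 -0.019]
```

Emit:
move_arm:
  dp:
    - [0, 0, -1]
    - [0, 0, -1]
    - [0, 0, -1]
    - [0, 0, -0.5]
    - [0, 0, 0]
  rotation:
    - [0, 0, 0]
    - [0, 0, 0]
    - [0, 0, 0]
    - [0, 0, 0]
    - [0, 0, 0]
  hand: [0.05, 0.05, 0.05, 0.05, 0.05]

```text
clock: 16.48
eef_pos: [595.7, 15.9, 160.9]
eef_rot: [-3.142, 0.112, 1.607]
wrist_force: [-0.9, -1.3, -3.4]
finger_gap: 11.2
finger_force: 55.0
```

Emit:
move_arm:
  dp:
    - [0, 0, -0.7]
    - [0, 0, -0.7]
    - [0, 0, 0]
  rotation:
    - [0, 0, 0]
    - [0, 0, 0]
    - [0, 0, 0]
  hand: [0.05, 0.05, 0.05]

```text
clock: 16.85
eef_pos: [595.7, 15.9, 159.5]
eef_rot: [-3.141, 0.112, 1.607]
wrist_force: [0.1, -1.2, -2.3]
finger_gap: 12.0
finger_force: 55.0
```

Emit:
move_arm:
  dp:
    - [0, 0, -0.7]
    - [0, 0, -0.3]
    - [0, 0, 0]
  rotation:
    - [0, 0, 0]
    - [0, 0, 0]
    - [0, 0, 0]
  hand: [0.05, 0.05, 0.05]

```text
clock: 17.23
eef_pos: [596.0, 15.9, 159.2]
eef_rot: [3.14, 0.112, 1.607]
wrist_force: [-0.2, 0.3, 5.5]
finger_gap: 12.0
finger_force: 55.0
```

Emit:
move_arm:
  dp:
    - [0, 0, 0]
    - [0, 0, 0]
    - [0, 0, 0]
    - [0, 0, 0]
    - [0, 0, 0]
    - [0, 0, 0]
    - [0, 0, 0]
  rotation:
    - [0, 0, 0]
    - [0, 0, 0]
    - [0, 0, 0]
    - [0, 0, 0]
    - [0, 0, 0]
    - [0, 0, 0]
    - [0, 0, 0]
  hand: [0.05, 0.05, 0.05, 0.22, 0.22, 0.22, 0.22]

```text
clock: 18.1
eef_pos: [595.7, 15.9, 158.4]
eef_rot: [-3.141, 0.112, 1.607]
wrist_force: [-0.5, 0.6, 0.2]
finger_gap: 21.1
finger_force: 0.0
```

Run:
```python
from h import *
import pickle
s=manip.read_state();print(s['clock'],np.round(s['eef_pos'],2),np.round(s['eef_rot'],4),np.round(s['wrist_force'],1),np.round(s['moment'],3),s['finger_gap'])
c=camera('scene');pg=[595.7,18,159]
print(slats(c,pg,1.607))
# arc increments
H=np.array([598.1,-47.4]);r=63.3;a=[1.607+i*0.1 for i in range(17)]
P=np.array([H+r*np.array([np.cos(t),np.sin(t)]) for t in a]);print(np.round(np.diff(P,axis=0),1).tolist())
```

```text
18.1 [595.69  15.87 158.43] [-3.1414  0.112   1.6068] [-0.5  0.6  0.2] [-0.006  0.072  0.009] 21.120204252853966
[(np.float64(15.5), np.float64(93.0), np.float64(-0.0398), 204), (np.float64(15.6), np.float64(63.2), np.float64(-0.0433), 208), (np.float64(12.4), np.float64(33.7), np.float64(-0.0713), 201)]
[[-6.3, -0.5], [-6.2, -1.2], [-6.1, -1.8], [-5.9, -2.4], [-5.6, -3.0], [-5.3, -3.5], [-4.9, -4.0], [-4.5, -4.5], [-4.0, -4.9], [-3.5, -5.3], [-2.9, -5.6], [-2.4, -5.9], [-1.8, -6.1], [-1.2, -6.2], [-0.5, -6.3], [0.1, -6.3]]
```

Emit:
move_arm:
  dp:
    - [0, 0, 4]
    - [-3.1, -0.2, 0]
    - [-3.2, -0.3, 0]
    - [-3.1, -0.6, 0]
    - [-3.1, -0.6, 0]
    - [-3.1, -0.9, 0]
    - [-3.0, -0.9, 0]
    - [-2.9, -1.2, 0]
    - [-3.0, -1.2, 0]
    - [-2.8, -1.5, 0]
  rotation:
    - [0, 0, 0]
    - [0, 0, 0.05]
    - [0, 0, 0.05]
    - [0, 0, 0.05]
    - [0, 0, 0.05]
    - [0, 0, 0.05]
    - [0, 0, 0.05]
    - [0, 0, 0.05]
    - [0, 0, 0.05]
    - [0, 0, 0.05]
  hand: [0.22, 0.22, 0.22, 0.22, 0.22, 0.22, 0.22, 0.22, 0.22, 0.22]

```text
clock: 19.4
eef_pos: [568.4, 8.4, 162.9]
eef_rot: [3.141, 0.112, 2.058]
wrist_force: [-0.3, -0.2, 0.3]
finger_gap: 20.7
finger_force: 0.0
```

Emit:
move_arm:
  dp:
    - [-2.8, -1.5, 0]
    - [-2.7, -1.7, 0]
    - [-2.6, -1.8, 0]
    - [-2.5, -2.0, 0]
    - [-2.4, -2.0, 0]
    - [-2.3, -2.2, 0]
    - [-2.2, -2.3, 0]
    - [-2.0, -2.4, 0]
    - [-2.0, -2.5, 0]
    - [-1.8, -2.6, 0]
  rotation:
    - [0, 0, 0.05]
    - [0, 0, 0.05]
    - [0, 0, 0.05]
    - [0, 0, 0.05]
    - [0, 0, 0.05]
    - [0, 0, 0.05]
    - [0, 0, 0.05]
    - [0, 0, 0.05]
    - [0, 0, 0.05]
    - [0, 0, 0.05]
  hand: [0.22, 0.22, 0.22, 0.22, 0.22, 0.22, 0.22, 0.22, 0.22, 0.22]

```text
clock: 20.65
eef_pos: [545.2, -12.6, 162.9]
eef_rot: [3.141, 0.112, 2.558]
wrist_force: [0.1, 0.2, 0.4]
finger_gap: 20.6
finger_force: 0.0
```

Run:
```python
from h import *
s=manip.read_state();p=np.array(s['eef_pos']);print(s['clock'],p,s['eef_rot'],np.round(s['wrist_force'],1),s['finger_gap'],s['finger_force'])
t=s['eef_rot'][2];print('cmd should be',np.array([598.1,-47.4])+63.3*np.array([np.cos(t),np.sin(t)]))
a=np.arange(t,t+.6,.05);P=np.array([np.array([598.1,-47.4])+63.3*np.array([np.cos(t),np.sin(t)]) for t in a]);print(np.round(np.diff(P,axis=0),1).tolist())
D=camera('side');S=camera('scene')
import pickle;pickle.dump({'side':D,'scene':S},open('c6.pkl','wb'))
# dark tab/panel direction seen by side camera: dark pixels around expected door at z~150 (panel top)
g=D['image'].max(2)
for q in(2.4,2.5,2.6,2.7):
    e=np.array([np.cos(q),np.sin(q)]);print(q,[int(g[tuple(np.round(proj(D,[*(np.array([597.5,-46.5])+r*e),149])).astype(int)[::-1])]) for r in(20,30,100,110,120,126,130)])
```

```text
20.65 [545.16256857 -12.60766147 162.94173065] [3.14135085 0.11249041 2.55842004] [0.1 0.2 0.4] 20.614736788130646 0.02010871209940035
cmd should be [545.2622381  -12.54227607]
[[-1.7, -2.7], [-1.5, -2.8], [-1.4, -2.8], [-1.3, -2.9], [-1.1, -3.0], [-1.0, -3.0], [-0.8, -3.1], [-0.7, -3.1], [-0.5, -3.1], [-0.3, -3.1], [-0.2, -3.2], [-0.0, -3.2]]
2.4 [140, 171, 86, 87, 87, 86, 86]
2.5 [79, 76, 69, 71, 74, 73, 75]
2.6 [77, 77, 145, 145, 145, 111, 130]
2.7 [72, 67, 117, 69, 77, 111, 186]
```

Emit:
move_arm:
  dp:
    - [-1.7, -2.7, 0]
    - [-1.5, -2.8, 0]
    - [-1.4, -2.8, 0]
    - [-1.3, -2.9, 0]
    - [-1.1, -3.0, 0]
    - [-1.0, -3.0, 0]
    - [-0.8, -3.1, 0]
    - [-0.7, -3.1, 0]
    - [-0.3, -1.6, 0]
    - [-0.2, -1.5, 0]
  rotation:
    - [0, 0, 0.05]
    - [0, 0, 0.05]
    - [0, 0, 0.05]
    - [0, 0, 0.05]
    - [0, 0, 0.05]
    - [0, 0, 0.05]
    - [0, 0, 0.05]
    - [0, 0, 0.05]
    - [0, 0, 0.025]
    - [0, 0, 0.025]
  hand: [0.22, 0.22, 0.22, 0.22, 0.22, 0.22, 0.22, 0.22, 0.22, 0.22]

```text
clock: 22.0
eef_pos: [535.2, -39.0, 162.6]
eef_rot: [-3.142, 0.112, 3.007]
wrist_force: [1.1, -0.9, -0.8]
finger_gap: 20.7
finger_force: 0.0
```

Emit:
move_arm:
  dp:
    - [-0.2, -1.6, 0]
    - [-0.1, -1.6, 0]
    - [-0.1, -1.6, 0]
    - [0, -1.6, 0]
    - [0, 0, 0]
  rotation:
    - [0, 0, 0.025]
    - [0, 0, 0.025]
    - [0, 0, 0.025]
    - [0, 0, 0.025]
    - [0, 0, 0]
  hand: [0.22, 0.22, 0.22, 0.22, 0.22]

```text
clock: 22.62
eef_pos: [534.7, -45.6, 162.5]
eef_rot: [-3.142, 0.112, 3.107]
wrist_force: [-0.1, 0.4, 0.5]
finger_gap: 20.8
finger_force: 0.0
```

Emit:
move_arm:
  dp:
    - [0, -1, 0]
    - [0, -1, 0]
    - [0, 0, 0]
  rotation:
    - [0, 0, 0.016]
    - [0, 0, 0.016]
    - [0, 0, 0]
  hand: [0.22, 0.22, 0.22]

```text
clock: 23.0
eef_pos: [534.7, -47.5, 162.6]
eef_rot: [-3.142, 0.112, 3.139]
wrist_force: [0.0, 0.2, -0.2]
finger_gap: 20.6
finger_force: 0.0
```

Now I feel for the stop in small steps; a pushing contact will show up as +Fy.

Emit:
move_arm:
  dp:
    - [0, -1, 0]
    - [0, -1, 0]
    - [0, 0, 0]
  rotation:
    - [0, 0, 0.01]
    - [0, 0, 0]
    - [0, 0, 0]
  hand: [0.22, 0.22, 0.22]

```text
clock: 23.38
eef_pos: [534.7, -49.5, 162.5]
eef_rot: [-3.142, 0.112, -3.135]
wrist_force: [-0.3, -0.0, -0.5]
finger_gap: 20.6
finger_force: 0.0
```

Emit:
move_arm:
  dp:
    - [0, -1, 0]
    - [0, -0.5, 0]
    - [0, 0, 0]
  rotation:
    - [0, 0, 0]
    - [0, 0, 0]
    - [0, 0, 0]
  hand: [0.22, 0.22, 0.22]

```text
clock: 23.75
eef_pos: [534.8, -50.7, 162.6]
eef_rot: [3.141, 0.112, -3.134]
wrist_force: [0.8, 3.4, 1.3]
finger_gap: 20.7
finger_force: 1.8
```

Run:
```python
from h import *
s=manip.read_state();print(s['clock'],np.round(s['eef_pos'],1),np.round(s['wrist_force'],1),np.round(s['moment'],3))
D=camera('side');g=D['image'].max(2)
for y in range(-70,-29,3): print(y,[int(g[tuple(np.round(proj(D,[x,y,150])).astype(int)[::-1])]) for x in(570,490,480,472)])
```

```text
23.75 [534.8 -50.7 162.6] [0.8 3.4 1.3] [ 0.731 -0.033  0.087]
-70 [141, 65, 65, 68]
-67 [141, 64, 67, 67]
-64 [113, 65, 66, 70]
-61 [75, 66, 65, 70]
-58 [72, 66, 69, 71]
-55 [103, 65, 66, 69]
-52 [95, 68, 67, 71]
-49 [92, 72, 72, 69]
-46 [95, 71, 72, 69]
-43 [97, 129, 112, 115]
-40 [95, 136, 139, 139]
-37 [95, 137, 139, 139]
-34 [96, 137, 136, 139]
-31 [95, 186, 170, 170]
```

Emit:
move_arm:
  dp:
    - [0, 1.5, 0]
    - [0, 2.5, 0]
    - [0, 0, 0]
    - [0, 0, 5]
    - [0, 0, 10]
    - [0, 0, 20]
    - [0, 0, 30]
    - [0, 0, 40]
    - [0, 0, 0]
    - [0, 0, 0]
  rotation:
    - [0, 0, 0]
    - [0, 0, 0]
    - [0, 0, 0]
    - [0, 0, 0]
    - [0, 0, 0]
    - [0, 0, 0]
    - [0, 0, 0]
    - [0, 0, 0]
    - [0, 0, 0]
    - [0, 0, 0]
  hand: [0.22, 0.22, 0.24, 0.24, 0.24, 0.24, 0.24, 0.24, 0.24, 0.24]

```text
clock: 25.05
eef_pos: [534.5, -47.0, 267.1]
eef_rot: [3.142, 0.112, -3.134]
wrist_force: [0.3, 0.6, -0.9]
finger_gap: 22.4
finger_force: 0.0
```

Run:
```python
from h import *
s=manip.read_state();print(s['clock'],np.round(s['eef_pos'],1),np.round(s['wrist_force'],1))
c=wcam();D=camera('side');S=camera('scene')
import pickle;pickle.dump({'w':c,'side':D,'scene':S},open('c7.pkl','wb'))
print('slats',slats(S,[533,-46.8,159],3.14))
g=D['image'].max(2)
for y in range(-70,-29,3): print(y,[int(g[tuple(np.round(proj(D,[x,y,150])).astype(int)[::-1])]) for x in(570,490,480,472)])
# free edge top corner & stop gap through wrist cam: brightness profile across y at panel top z=150
w=c['image'].max(2)
for x in(575,485,475): print(x,[int(w[tuple(np.clip(np.round(wproj(c,[x,y,150])).astype(int)[::-1],0,[419,559]))]) for y in np.arange(-60,-34,1.5)])
```

```text
25.05 [534.5 -47.  267.1] [ 0.3  0.6 -0.9]
slats [(np.float64(13.9), np.float64(90.9), np.float64(-0.0317), 210), (np.float64(14.2), np.float64(60.6), np.float64(-0.0344), 213), (np.float64(13.4), np.float64(30.6), np.float64(-0.0409), 217)]
-70 [68, 66, 67, 73]
-67 [66, 67, 67, 74]
-64 [68, 63, 68, 72]
-61 [68, 67, 68, 73]
-58 [68, 67, 71, 73]
-55 [66, 67, 69, 71]
-52 [71, 68, 68, 69]
-49 [79, 68, 70, 72]
-46 [81, 69, 70, 72]
-43 [107, 124, 102, 112]
-40 [190, 136, 140, 142]
-37 [188, 139, 141, 140]
-34 [188, 138, 138, 140]
-31 [191, 140, 137, 138]
575 [246, 239, 240, 163, 57, 59, 68, 69, 70, 69, 70, 69, 68, 61, 59, 118, 153, 163]
485 [156, 155, 156, 155, 155, 155, 157, 109, 69, 56, 58, 57, 71, 183, 192, 193, 192, 192]
475 [53, 53, 55, 57, 57, 55, 57, 62, 56, 53, 54, 55, 58, 175, 190, 188, 189, 189]
```

```bash
python3 -c "
from cell import manip
print(manip.sign_off())"
```

```text
the job is handed in; nothing more can be done
None
```

The black door is hung on both hinge pins, swung shut against the rubber stop and released, and the job was handed in at about 25 s; no verdict came back, but the last camera check showed no gap at the stop.

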